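# Unlatch the sample cage's sagging bolt and hold its gate ajar

### The arm

A 6-joint arm with a two-finger parallel gripper is mounted at the origin on a cart in front of the work surface, level with it; the furniture and walls round the work are solid. World frame = base frame: x ahead of the robot, y to its left, z up, the work surface at z = 0. Lengths are in mm, angles in rad, forces in N, time in s.
With the tool pointing down it reaches from about 375 to 925 mm from the base axis. Payload 5.7 kg.
Tool frame: the origin (TCP) lies at the very end of the fingers, on their centre line; the grasp point (between the pads) lies 19 mm behind it; z points along the fingers, y is the line along which they close (so a half turn about z gives the same grasp; the last joint's range is limited). The gripper opens to 88 mm and grips with 3 to 60 N. Pads are 20 mm wide; open, the fingers measure 115 mm over their backs; the gripper's body (75 mm by 178 mm) begins 61 mm behind the grasp point.
Start: joints at [1.071, 0.359, 1.51, -0, 1.272, -0.115], TCP at [225.214, 556.094, 222.623] pointing down, gripper open.
Joint ranges: [-2.97, 2.97], [-1.01, 2.36], [0.21, 2.38], [-0.96, 4.11], [0.2, 2.71], [-2.98, 2.98]. Speed limits (rad/s): [2.39, 2.39, 3.14, 3.14, 3.14, 3.14].

### API

Orientations are given as a rotation vector (axis times angle).
In Python, from cell import arm, viewer, ticket gives the robot as it stands.
- The arm moves only by the tool servo_tool, never from a script. Its arguments are lists of equal length, an entry for each row: "gripper": the opening, from 0 (shut) to 1 (fully open); "translation": the shift along the world's x, y, z in cm, a list of three; "rotation": the turn, a rotation vector about the world's x, y, z in degrees, a list of three. In form: {"gripper": [gripper, ...], "translation": [[dx, dy, dz], ...], "rotation": [[rx, ry, rz], ...]}. A call has 1 to 5 rows; each row shifts and turns the commanded pose from where the row before left it; what a row does not reach is not made up. A row lasts 1/10 s, in which the tool goes at most 50 mm and 8.59 degrees, less where a joint would pass 70% of its speed; a pose out of reach is approached as far as the arm can. A call is refused whole if a number of a shift passes 5 or a number of a turn 8.59, either way. A call with a gripper value outside its range is refused whole. The fingers move at their own pace and stop on an object; "force" is the grip in N (left out, the last holds). Time passes only in rows, so rows that do not move let the fingers close. It gives the time, the measured TCP pose, the force, the opening and the grip force at its end, in the units of the state.
- arm.observe(): the state, without advancing time (a new reading comes with each control period).
- viewer.grab_frame(name): name is "side" or "top" or "wrist"; returns (picture, depth): 480x640x3 uint8, red, green, blue; 480x640 float32, mm along the optical axis (not along the pixel's ray), 0 where there is no reading.
- viewer.camera_model(name): a dict with "fx", "fy", "cx", "cy" (pixels), "eye" and "orientation" of the camera in the world; the wrist camera has in their place "T_tool_cam" (4x4, takes a point from camera to tool coordinates, whose origin is the TCP and whose axes are the flange's). Camera axes: x right, y up, looking along -z (the intrinsics and any distortion apply to the point x, -y, -z); pixel columns grow to the right and rows downward; lengths in mm; the calibration is good to about 2 mm. A picture is of the moment at which its call begins: read the wrist's pose just before it. camera_model takes no time and is no camera call.
- ticket.close_job(): hands the job in; it is judged then, once.
The state is a dict: "time_s": time; "qpos": joint angles; "joint_vel": joint speeds; "joint_torque": joint torques, N m; "ee_pos": TCP position; "tool_rot": TCP orientation; "ft_force": force on the tool from outside, world axes, zero at the start; "ft_torque": the same for the moment, N m; "opening": finger opening in mm; "grasp_force": force on a finger pad.
Only numpy, scipy, OpenCV 4.12 (cv2) and the standard library are available. Lean on these libraries where they do the work, as an engineer would, in place of code of your own. Each camera call takes 0.05 s, during which the arm holds its last target. There are 200 camera calls.

### The job

A colleague needs to reach into the small sample cage. By its pull bar, flip the guard plate that covers the bolt right over onto its back, then take the bolt's ball knob and, lifting the sagging bolt so that its hooked nose clears the bent-up lip of the keeper, draw it fully back without forcing it. Pull the sprung gate towards you until it stands about 80 mm ajar at its free edge (never swung wide), and finish still gripping the knob and holding the gate still there, with the loose things on the bench left where they are.

Things in the scene. Friction and masses are not known exactly. Their poses are not given: they have to be found in the camera images.
- cage: fixed open-topped metal sample cage, 150 x 290 mm, 130 mm high. Origin on the bench under the gate plane, midway along the 200 mm gate; x points into the cage, square to the shut gate, away from the robot; y along the shut gate from its hinge (y = -100 mm) to its free edge (y = +97 mm) and latch post; z up. Gate top 118 mm up. Behind it a lintel, x 10 to 24 mm, top 130 mm up.
- guard_hinge (a point): middle of the guard plate's level hinge line (along cage y) on the lintel: cage (15, 55, 144) mm. Only the plate and its hinge ears (147 mm) stand higher than the lintel.
- guard_bar (a point): middle of the round pull bar (9 mm thick, 50 mm free length, along cage y) at the front of the guard plate, in the plane of the plate, 100 mm in front of its hinge line; 144 mm above the bench with the plate level. Two arms hold it 34 mm in front of the 66 mm wide, 4 mm thick plate, so a finger fits through behind it. It can turn between the fingers as it is carried up and over.
- guard (a joint): hinge of the guard plate, rad: 0 = level over the knob (starts at 0 to 0.25 and sinks to 0), grows as its front edge rises and goes over backwards (cage +x); stop at 3.0 = on its back behind the hinge, inner face (two ribs) up. Past about 1.6 it falls over by its own weight (100 g), before that it falls back.
- knob: black ball, 22 mm across, on a thin neck rising from the bolt; origin at its centre. At the start 38 mm in front of the gate plane, at cage y about +58 mm, 123 mm above the bench, under the guard plate. Best gripped from above by its sides along cage y; nothing on the gate is higher. It can turn between the fingers; 20 to 40 N of grip holds it.
- bolt (a joint): slide of the bolt along its barrel, m: 0 shot, grows as it is drawn towards the gate hinge (cage -y), stop at 0.055; starts at 0 to 0.003. About 1 N of friction. Its nose leaves the keeper at about 0.037. Drawn without lifting, the hook catches behind the lip at about 0.010 and pulling harder only holds it down; slide it forward again a few mm to free it.
- barrel_pivot (a point): point on the gate about which the barrel swivels: when shut, cage (-26, -60, 85) mm. The knob is 115 mm from it along the bolt when shot, 60 mm when fully drawn, and 45 mm above the rod's axis (and 12 mm nearer the robot).
- barrel (a joint): lift of the sagging bolt, rad: the barrel swivels about a level axis square to the gate. 0 = sagging by its weight, 0.06 below level; grows as the bolt is lifted; stop at 0.17. From 0.05 the hook can ride over the lip, 0.08 clears it (knob 9 mm up when shot); 0.11 to 0.14 is comfortable (knob 13 to 16 mm up when shot, 7 to 8 mm when drawn). Sinks back unless held; takes 2 N at the knob.
- bolt_nose (a point): middle of the hook at the nose of the bolt, 185 mm along the bolt from the pivot when shot. The rod is 10 mm thick and 195 mm long; the hook turns 17 mm down from its axis.
- keeper: bent steel keeper fixed on the latch post: an open-topped channel, two upright cheeks (cage y 105 to 142 mm, tops 99 mm above the bench, outer face 38 mm in front of the gate plane) that hold the nose, so the gate stays shut till the nose is out. Its mouth at y = 105 mm is bent up into a lip, edge 69 mm above the bench, just under the sagging rod. Origin as the cage's.
- gate (a joint): hinge of the gate about the upright line through gate_hinge, rad: 0 shut, grows as the free edge swings out towards the robot (cage -x), stop at 0.95. 0.40 is 80 mm ajar at the free edge. A spring shuts it when let go: about 3 N at the knob at 0.4.
- gate_hinge (a point): foot of the gate's upright hinge line, 10 mm above the bench, at cage (0, -100 mm).
- sample_pot_1: bystander: loose white pot with a red cap, 29 mm across, 46 mm high; origin under its middle. To be left alone.
- stopper: bystander: loose black rubber stopper, 29 mm across, 30 mm high. To be left alone.
- marker_black: bystander: loose black marker pen, 126 mm long, 14 mm thick, lying. To be left alone.
- tube50_pad: bystander: loose upright capped tube, 34 mm across, 114 mm high. To be left alone.

How it is judged (in metres and radians):
On the way, in this order (a step that is already met when the one before it is completed fails the run):
1. the guard plate is flipped right over onto its back while the bolt is still shot (value of joint guard above 2.6 rad and value of joint bolt below 0.015 m and value of joint gate below 0.08 rad), for 0.2 s.
2. the bolt is drawn fully back by its knob, out of the keeper (value of joint bolt above 0.045 m and contact force between the fingers and knob above 1 N), for 0.1 s.
3. the gate is pulled ajar (value of joint gate above 0.28 rad and contact force between the fingers and knob above 1 N), for 0.2 s.
At the end, for the whole second after the job is handed in: guard plate on its back (over 2.6 rad), bolt drawn (over 35 mm), gate still at 0.28 to 0.55 rad (55 to 107 mm at its free edge), held there by the fingers gripping the knob with over 1.5 N, each bystander within 30 mm of its place (value of joint gate between 0.28 and 0.55 rad and velocity of joint gate between -0.05 and 0.05 rad/s and contact force between the fingers and knob above 1.5 N and value of joint bolt above 0.035 m and value of joint guard above 2.6 rad and distance of each of sample_pot_1, stopper, marker_black, tube50_pad from where it was at the start of the episode below 0.03 m); the arm keeps its last pose, push and grip.
It fails at once if the gate is swung wide open (value of joint gate above 0.75 rad).
It fails at once if the bolt is forced against the keeper (contact force between keeper and anything else above 25 N).
It fails at once if a bystander is knocked away (distance of any of sample_pot_1, stopper, marker_black, tube50_pad from where it was at the start of the episode above 0.05 m).
It also fails if it takes over 58 s, if anything falls off the work surface, if the arm or the gripper's body presses on something with over 40 N, if the wrist force passes 120 N, or if a joint passes its speed limit or range.

## Working session

There is one attempt and no reset: what is moved stays moved. The work goes in short steps, Python scripts to look and compute and a tool call to move; the robot and the scene stay as the last step left them, time stands still between calls to the robot, and variables do not carry over. Pictures are saved under pics/ and viewed, at most 10 in all, crops included, and the job is handed in when it is done.

Besides the shell and the picture viewer there is one more tool, called by a JSON object that holds its "method" and its "body", one argument or row to a line. servo_tool: Moves the arm, as the interface text tells. Its arguments: {"type":"object","properties":{"gripper":{"type":"array","items":{"type":"number"}},"translation":{"type":"array","items":{"type":"array","items":{"type":"number"}}},"rotation":{"type":"array","items":{"type":"array","items":{"type":"number"}}},"force":{"type":"number"}},"required":["gripper","translation","rotation"]}

```bash
mkdir -p pics; cat > h.py <<'E'
import numpy as np, cv2
from cell import arm, viewer, ticket
from scipy.spatial.transform import Rotation as R
def rot(o):
    o=np.array(o,float)
    if o.shape==(3,3): return o
    return (R.from_rotvec(o) if o.size==3 else R.from_quat(o)).as_matrix()
def cam(name):
    m=viewer.camera_model(name)
    if 'T_tool_cam' in m:
        s=arm.observe(); T=np.eye(4); T[:3,:3]=rot(s['tool_rot']); T[:3,3]=s['ee_pos']
        return m,T@np.array(m['T_tool_cam'])
    T=np.eye(4); T[:3,:3]=rot(m['orientation']); T[:3,3]=m['eye']; return m,T
def pt(m,T,d,u,v):
    z=d[v,u] if np.ndim(d) else d
    z=np.asarray(z,float)
    p=np.stack([(u-m['cx'])/m['fx']*z,-(v-m['cy'])/m['fy']*z,-z],-1)
    return p@T[:3,:3].T+T[:3,3]
def cloud(name):
    m,T=cam(name); im,d=viewer.grab_frame(name)
    v,u=np.mgrid[:480,:640]
    P=pt(m,T,d,u,v); P[d<=0]=np.nan
    return im,d,P,m,T
E
python3 - <<'E'
from h import *
print(arm.observe())
for n in ['side','top']:
    print(n,viewer.camera_model(n))
    im,d,P,m,T=cloud(n); np.savez(f'/tmp/{n}.npz',im=im,P=P,d=d)
    cv2.imwrite(f'pics/{n}0.png',im[:,:,::-1])
print(viewer.camera_model('wrist'))
E
```

```text
{'time_s': 0.0, 'qpos': array([ 1.07088938e+00,  3.59490720e-01,  1.51141670e+00, -7.48987222e-05,
        1.27250238e+00, -1.15095195e-01]), 'joint_vel': array([-3.63484037e-04, -1.53421306e-03,  3.79137814e-05, -5.88821540e-04,
       -1.93307521e-04, -1.06882261e-03]), 'joint_torque': array([ 1.35215746e-04, -5.15345299e+01, -2.70726925e+01,  6.73975982e-02,
        3.46514129e-02, -1.21005814e-04]), 'ee_pos': array([224.92846789, 555.50107283, 221.82409266]), 'tool_rot': array([-6.00611857e-01, -3.08315346e+00,  2.75408031e-03]), 'ft_force': array([ 0.02880955, -0.26937862, -0.04429455]), 'ft_torque': array([0.00492629, 0.06850088, 0.02135249]), 'grasp_force': 0.0, 'opening': 87.97279457369292}
side {'fx': 525.2131812968427, 'fy': 525.2131812968427, 'cx': 326.9879742643222, 'cy': 239.34648507741457, 'eye': array([-112.05453209, -888.12865837,  676.67286456]), 'orientation': array([ 1.06832627, -0.32507722, -0.54556204])}
top {'fx': 492.7239212013246, 'fy': 492.7239212013246, 'cx': 314.2422212740154, 'cy': 236.51131129770224, 'eye': array([ 396.4499457 ,   31.18788988, 1161.19123151]), 'orientation': array([ 0.10778919, -0.09477231, -1.57976702])}
{'fx': 330.8823901352075, 'fy': 330.8823901352075, 'cx': 318.5609410955385, 'cy': 240.9342921251541, 'T_tool_cam': array([[-3.20527487e-04,  9.51703490e-01,  3.07018507e-01,
         8.50315573e+01],
       [ 9.99999898e-01,  2.07471422e-04,  4.00875437e-04,
         1.56245604e-01],
       [ 3.17816986e-04,  3.07018605e-01, -9.51703460e-01,
        -1.61807652e+02],
       [ 0.00000000e+00,  0.00000000e+00,  0.00000000e+00,
         1.00000000e+00]])}
```

View pics/side0.png

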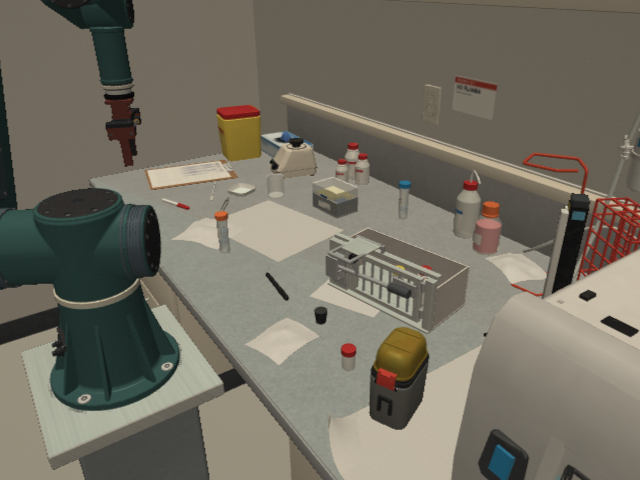

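View pics/top0.png

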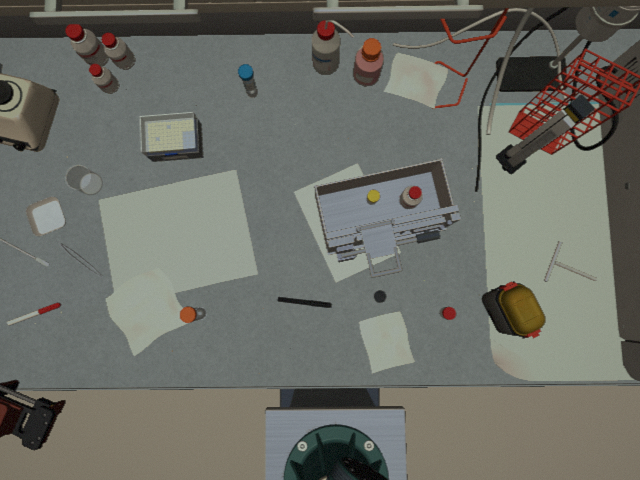

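The side view shows the cage at about (395,275) with the guard plate at (358,248). The top view shows the guard plate at about (380,240), the bar at (385,272) and the keeper at (342,255). The stopper is at (380,296), the marker at (305,301) and the pot at (449,313).

```bash
python3 - <<'E'
from h import *
D=np.load('/tmp/top.npz'); P=D['P'];im=D['im']
sub=(slice(150,285),slice(305,475))
h=P[...,2][sub]; 
a=np.clip((np.nan_to_num(h)-60)/100*255,0,255).astype(np.uint8)
b=cv2.resize(im[sub][:,:,::-1],None,fx=3.5,fy=3.5,interpolation=cv2.INTER_CUBIC)
a=cv2.resize(cv2.applyColorMap(a,cv2.COLORMAP_JET),None,fx=1.3,fy=1.3,interpolation=cv2.INTER_NEAREST)
cv2.imwrite('pics/top_crop.png',b)
m=np.zeros(P.shape[:2],bool); m[sub]=True
for lo,hi in [(120,136),(137,160)]:
    k=m&(P[...,2]>lo)&(P[...,2]<hi); Q=P[k]
    r=cv2.minAreaRect(Q[:,:2].astype(np.float32)); print(lo,k.sum(),Q.mean(0),r,cv2.boxPoints(r))
print(P[240,380],P[272,385])
E
```

```text
120 1026 [ 554.50201365 -124.32108383  127.89389872] ((551.6610717773438, -128.49783325195312), (33.09687042236328, 287.7780456542969), 11.520630836486816) [[ 506.70844     9.187167]
 [ 564.18365  -272.79297 ]
 [ 596.6137   -266.18283 ]
 [ 539.1385     15.797302]]
137 1347 [509.35566941 -96.7996195  146.37502221] ((501.3514099121094, -98.764892578125), (108.58688354492188, 79.8988037109375), 11.523016929626465) [[ 440.17194   -70.46643 ]
 [ 456.13263  -148.75484 ]
 [ 562.5309   -127.063354]
 [ 546.5702    -48.77495 ]]
[519.15272122 -97.48834962 144.98720372] [ 452.44138567 -105.26386059  149.80653192]
```

View pics/top_crop.png

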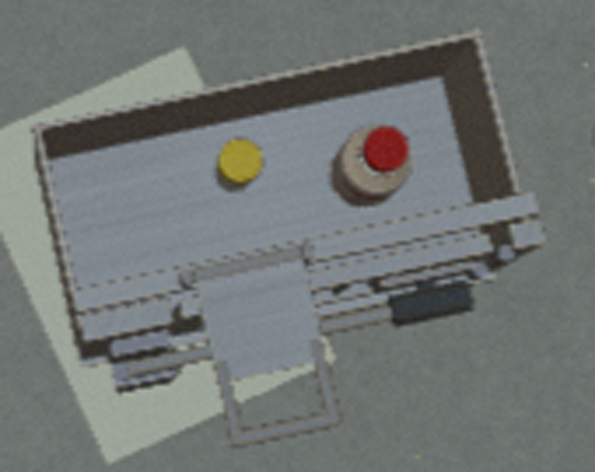

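Crop: bar at about (285,437), plate hinge at about (250,262), cage yaw about +11.5°. Moving above the bar with the fingers closing along cage x.

{"method": "servo_tool", "body": {
  "gripper": [1, 1, 1, 1, 1],
  "translation": [
    [1.5, -4.4, 0.2],
    [1.5, -4.4, 0.2],
    [1.5, -4.4, 0.2],
    [1.5, -4.4, 0.2],
    [1.5, -4.4, 0.2]
  ],
  "rotation": [
    [0, 0, -3.8],
    [0, 0, -3.8],
    [0, 0, -3.8],
    [0, 0, -3.8],
    [0, 0, -3.8]
  ]
}}

```text
time_s: 0.6
ee_pos: [300.2, 334.2, 232.4]
tool_rot: [-1.104, -2.941, 0.001]
ft_force: [1.3, 0.4, -0.3]
opening: 87.9
grasp_force: 0.0
```

{"method": "servo_tool", "body": {
  "gripper": [1, 1, 1, 1, 1],
  "translation": [
    [1.5, -4.4, 0.2],
    [1.5, -4.4, 0.2],
    [1.5, -4.4, 0.2],
    [1.5, -4.4, 0.2],
    [1.5, -4.4, 0.2]
  ],
  "rotation": [
    [0, 0, -3.8],
    [0, 0, -3.8],
    [0, 0, -3.8],
    [0, 0, -3.8],
    [0, 0, -3.8]
  ]
}}

```text
time_s: 1.1
ee_pos: [375.2, 114.3, 242.7]
tool_rot: [-1.575, -2.718, -0.0]
ft_force: [1.0, -0.9, -0.0]
opening: 87.6
grasp_force: 0.0
```

{"method": "servo_tool", "body": {
  "gripper": [1, 1, 1, 1, 1],
  "translation": [
    [1.5, -4.4, 0.2],
    [1.5, -4.4, 0.2],
    [1.5, -4.4, 0.2],
    [1.5, -4.4, 0.2],
    [0, 0, 0]
  ],
  "rotation": [
    [0, 0, -3.8],
    [0, 0, -3.8],
    [0, 0, -3.8],
    [0, 0, -3.8],
    [0, 0, 0]
  ]
}}

```text
time_s: 1.6
ee_pos: [437.5, -65.0, 251.0]
tool_rot: [1.924, 2.479, -0.001]
ft_force: [-0.2, 0.3, -0.1]
opening: 88.0
grasp_force: 0.0
```

```bash
python3 - <<'E'
from h import *
s=arm.observe(); r=rot(s['tool_rot']); print(s['time_s'],s['ee_pos'],np.degrees(np.arctan2(r[1,1],r[0,1])),r[:,2],s['qpos'])
im,d,P,m,T=cloud('wrist'); np.savez('/tmp/w.npz',im=im,P=P,d=d)
cv2.imwrite('pics/w0.png',im[:,:,::-1])
k=(P[...,2]>137)&(P[...,2]<165)&(P[...,0]>420)
Q=P[k]; rr=cv2.minAreaRect(Q[:,:2].astype(np.float32)); print(k.sum(),rr,cv2.boxPoints(rr))
E
```

```text
1.6 [437.50840965 -64.99737516 250.95233162] 14.358694578207656 [ 0.00203812 -0.00256396 -0.99999464] [-0.30228725  0.09732302  1.7921813  -0.00194031  1.24937988 -0.55228128]
5413 ((499.8944091796875, -94.23393249511719), (112.08708953857422, 70.44495391845703), 15.544229507446289) [[ 436.46173   -75.31843 ]
 [ 455.33972  -143.18678 ]
 [ 563.3271   -113.14944 ]
 [ 544.4491    -45.281082]]
```

View pics/w0.png

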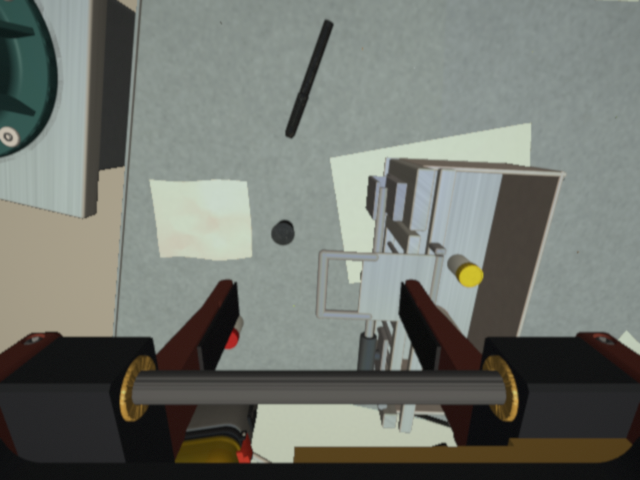

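The wrist view shows the bar as the left edge of the frame at about (321,284), the plate at (360–440, 252–320), and the fingers at the bottom.

```bash
python3 - <<'E'
from h import *
D=np.load('/tmp/w.npz'); P=D['P'];d=D['d']
for v in (255,262,270,284,298,308):
    row=P[v,310:345,2]; k=np.where(row>132)[0]+310
    print(v,k.min(),k.max() if len(k) else'', np.nanmean(P[v,k],0).round(1), P[v,k[:6],2].round(0))
for u in (375,395,415,435,443): print(u,P[284,u].round(1))
# keeper / bolt
L=P[160:420,365:440].reshape(-1,3)
# lintel top line
k=(P[...,2]>126)&(P[...,2]<134)&(P[...,0]>500); Q=P[k]; r=cv2.minAreaRect(Q[:,:2].astype(np.float32)); print(r,cv2.boxPoints(r))
E
```

```text
255 319 344 [451.7 -75.4 147.3] [146. 145. 147. 149. 147. 148.]
262 318 328 [446.3 -83.5 146.9] [145. 146. 146. 147. 147. 149.]
270 318 327 [447.7 -90.7 147.4] [146. 147. 147. 148. 149. 148.]
284 317 326 [ 450.2 -103.9  147.1] [145. 146. 148. 148. 148. 148.]
298 316 325 [ 452.8 -117.4  147.2] [145. 147. 147. 147. 148. 149.]
308 316 325 [ 455.3 -127.3  146.9] [145. 147. 146. 146. 148. 148.]
375 [496.5 -93.1 145.1]
395 [513.3 -88.2 146.4]
415 [482.8 -41.5 257.2]
435 [546.9 -79.  147.7]
443 [ 627.3 -128.1    6.1]
((554.9476928710938, -124.22804260253906), (22.22509002685547, 287.356201171875), 11.770798683166504) [[ 514.7589      14.1617985]
 [ 573.3788    -267.15176  ]
 [ 595.1365    -262.6179   ]
 [ 536.5166      18.695679 ]]
```

{"method": "servo_tool", "body": {
  "gripper": [0.25, 0.25, 0.25, 0.25, 0.25],
  "translation": [
    [0.4, -2, -2],
    [0.45, -2, -2],
    [0.4, 0, -2],
    [0, 0, -2],
    [0, 0, 0]
  ],
  "rotation": [
    [0, 0, -1.4],
    [0, 0, -1.4],
    [0, 0, 0],
    [0, 0, 0],
    [0, 0, 0]
  ]
}}

```text
time_s: 2.15
ee_pos: [445.0, -97.8, 168.3]
tool_rot: [-1.972, -2.437, 0.003]
ft_force: [-0.1, 0.2, 0.8]
opening: 51.2
grasp_force: 0.0
```

{"method": "servo_tool", "body": {
  "gripper": [0.25, 0.25, 0.25],
  "translation": [
    [0, 0, 0],
    [0, 0, 0],
    [0, 0, 0]
  ],
  "rotation": [
    [0, 0, 0],
    [0, 0, 0],
    [0, 0, 0]
  ]
}}

```text
time_s: 2.45
ee_pos: [448.4, -99.8, 171.7]
tool_rot: [1.976, 2.44, 0.001]
ft_force: [0.0, -0.2, 0.6]
opening: 27.2
grasp_force: 0.0
```

```bash
python3 - <<'E'
from h import *
s=arm.observe(); r=rot(s['tool_rot']); print(s['time_s'],s['ee_pos'],np.degrees(np.arctan2(r[1,1],r[0,1])),r[:,2],s['opening'])
im,d,P,m,T=cloud('wrist'); cv2.imwrite('pics/w1.png',im[:,:,::-1])
k=(P[...,2]>139)&(P[...,2]<155)&(P[...,0]>420)&(P[...,0]<470)&(P[...,1]<-60)&(P[...,1]>-150)
Q=P[k]; print(k.sum(), Q.mean(0))
for v in range(200,400,12):
    u=np.where(k[v])[0]
    if len(u): print(v,u.min(),u.max(),P[v,u].mean(0).round(1))
E
```

```text
2.45 [448.36470383 -99.7509723  171.67409379] 11.994827051909384 [ 1.72357928e-03 -6.57409840e-04 -9.99998299e-01] 27.209484869979406
2032 [453.91920083 -98.68607949 146.96340506]
236 321 321 [444.2 -73.1 143.7]
248 314 363 [455.7 -77.2 147.3]
260 314 328 [447.1 -86.8 147.2]
272 314 328 [448.8 -94.5 147.2]
284 314 327 [ 449.9 -102.3  147.6]
296 314 327 [ 451.9 -110.4  147.3]
308 314 327 [ 453.6 -118.6  147.4]
320 314 327 [ 455.4 -126.9  147.7]
332 316 340 [ 462.  -134.6  147.6]
```

View pics/w1.png

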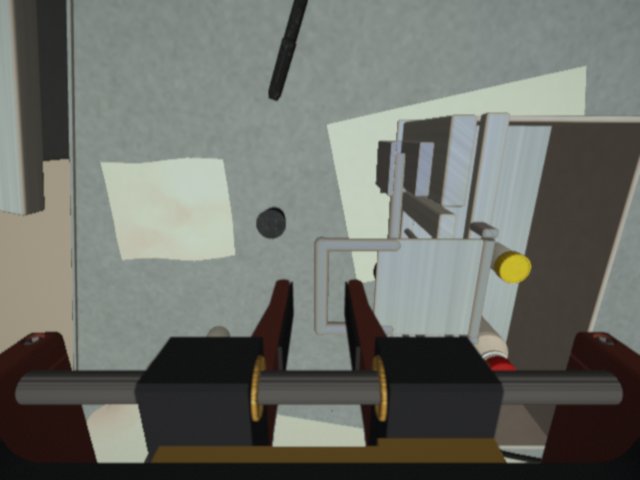

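Bar at (321,287), centred between the fingers within about 1 mm, and the right finger lines up with the gap behind the bar. Descending.

{"method": "servo_tool", "body": {
  "gripper": [0.25, 0.25, 0.25, 0.25, 0.25],
  "translation": [
    [0.05, -0.1, 0],
    [0, 0, -1.2],
    [0, 0, -1.2],
    [0, 0, -1.2],
    [0, 0, -1.2]
  ],
  "rotation": [
    [0, 0, 0],
    [0, 0, 0],
    [0, 0, 0],
    [0, 0, 0],
    [0, 0, 0]
  ]
}}

```text
time_s: 3.0
ee_pos: [448.5, -101.1, 122.5]
tool_rot: [1.978, 2.44, 0.0]
ft_force: [0.0, 0.1, 0.4]
opening: 21.7
grasp_force: 0.0
```

{"method": "servo_tool", "body": {
  "gripper": [0, 0, 0, 0, 0],
  "translation": [
    [0, 0, 0],
    [0, 0, 0],
    [0, 0, 0],
    [0, 0, 0],
    [0, 0, 0]
  ],
  "rotation": [
    [0, 0, 0],
    [0, 0, 0],
    [0, 0, 0],
    [0, 0, 0],
    [0, 0, 0]
  ],
  "force": 15
}}

```text
time_s: 3.5
ee_pos: [450.1, -100.6, 123.8]
tool_rot: [1.977, 2.438, 0.004]
ft_force: [3.6, 4.3, -0.9]
opening: 8.5
grasp_force: 15.0
```

{"method": "servo_tool", "body": {
  "gripper": [0, 0, 0, 0, 0],
  "translation": [
    [0.11, 0.02, 1.49],
    [0.33, 0.07, 1.46],
    [0.54, 0.11, 1.4],
    [0.74, 0.15, 1.3],
    [0.92, 0.19, 1.17]
  ],
  "rotation": [
    [0, 0, 0],
    [0, 0, 0],
    [0, 0, 0],
    [0, 0, 0],
    [0, 0, 0]
  ]
}}

```text
time_s: 4.0
ee_pos: [478.8, -94.9, 192.5]
tool_rot: [1.975, 2.435, 0.009]
ft_force: [15.1, 3.7, -17.8]
opening: 8.7
grasp_force: 15.0
```

{"method": "servo_tool", "body": {
  "gripper": [0, 0, 0, 0, 0],
  "translation": [
    [1.08, 0.22, 1.02],
    [1.21, 0.25, 0.84],
    [1.32, 0.27, 0.65],
    [1.4, 0.29, 0.44],
    [1.45, 0.3, 0.22]
  ],
  "rotation": [
    [0, 0, 0],
    [0, 0, 0],
    [0, 0, 0],
    [0, 0, 0],
    [0, 0, 0]
  ]
}}

```text
time_s: 4.5
ee_pos: [539.6, -82.4, 223.7]
tool_rot: [1.978, 2.44, -0.001]
ft_force: [-1.1, -0.8, -1.2]
opening: 8.2
grasp_force: 15.0
```

{"method": "servo_tool", "body": {
  "gripper": [0, 0, 0, 0, 0],
  "translation": [
    [1.47, 0.3, 0],
    [1.45, 0.3, -0.23],
    [1.4, 0.29, -0.45],
    [1.32, 0.27, -0.66],
    [1.21, 0.25, -0.85]
  ],
  "rotation": [
    [0, 0, 0],
    [0, 0, 0],
    [0, 0, 0],
    [0, 0, 0],
    [0, 0, 0]
  ]
}}

```text
time_s: 5.0
ee_pos: [609.3, -68.1, 200.2]
tool_rot: [1.977, 2.44, 0.0]
ft_force: [-0.5, -1.7, 1.8]
opening: 8.6
grasp_force: 15.0
```

{"method": "servo_tool", "body": {
  "gripper": [0, 0, 0, 0, 0],
  "translation": [
    [1.07, 0.22, -1.03],
    [0.91, 0.19, -1.18],
    [0.73, 0.15, -1.3],
    [0.53, 0.11, -1.4],
    [0, 0, 0]
  ],
  "rotation": [
    [0, 0, 0],
    [0, 0, 0],
    [0, 0, 0],
    [0, 0, 0],
    [0, 0, 0]
  ]
}}

```text
time_s: 5.5
ee_pos: [641.5, -61.3, 149.2]
tool_rot: [1.978, 2.44, 0.001]
ft_force: [4.3, -1.2, 1.3]
opening: 8.3
grasp_force: 15.0
```

{"method": "servo_tool", "body": {
  "gripper": [0.25, 0.25, 0.25, 0.25],
  "translation": [
    [0, 0, 0],
    [0, 0, 0],
    [0, 0, 0],
    [0, 0, 0]
  ],
  "rotation": [
    [0, 0, 0],
    [0, 0, 0],
    [0, 0, 0],
    [0, 0, 0]
  ]
}}

```text
time_s: 5.9
ee_pos: [639.4, -61.2, 151.3]
tool_rot: [-1.977, -2.44, 0.001]
ft_force: [0.4, 0.5, 0.7]
opening: 21.4
grasp_force: 0.0
```

{"method": "servo_tool", "body": {
  "gripper": [0.25, 0.25, 0.25, 0.25, 0.25],
  "translation": [
    [0, 0, 1],
    [0, 0, 2],
    [0, 0, 3],
    [0, 0, 3],
    [0, 0, 0]
  ],
  "rotation": [
    [0, 0, 0],
    [0, 0, 0],
    [0, 0, 0],
    [0, 0, 0],
    [0, 0, 0]
  ]
}}

```text
time_s: 6.4
ee_pos: [643.0, -61.9, 247.3]
tool_rot: [1.973, 2.435, 0.007]
ft_force: [0.5, 0.2, 1.2]
opening: 22.0
grasp_force: 0.0
```

```bash
python3 - <<'E'
from h import *
im,d,P,m,T=cloud('wrist'); cv2.imwrite('pics/w2.png',im[:,:,::-1])
np.savez('/tmp/w2.npz',im=im,P=P,d=d)
print(arm.observe()['ee_pos'],np.degrees(arm.observe()['qpos']))
E
```

```text
[641.70273073 -61.70406275 244.81937992] [-1.16293180e+01  2.30652193e+01  7.93202841e+01  2.53641937e-03
  7.72975882e+01 -2.35813426e+01]
```

View pics/w2.png

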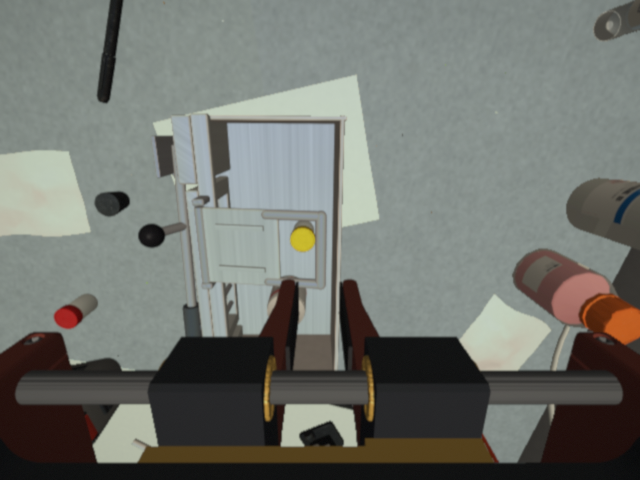

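The guard lies on its back (plate at (235,247), bar at (322,250)). The knob shows at (151,236) with its neck going right.

```bash
python3 - <<'E'
from h import *
D=np.load('/tmp/w2.npz'); P=D['P'];d=D['d'];im=D['im']
k=(P[...,2]>112)&(P[...,2]<140)&(im.max(2)<70); k[:, :120]=0;k[:,200:]=0;k[:190]=0;k[280:]=0
v,u=np.where(k); print(len(u),u.mean(),v.mean(),u.min(),u.max(),v.min(),v.max(),P[k].mean(0),P[k].max(0))
# ray to z=123 for wrist
m,T=cam('wrist')
uu,vv=(u.min()+u.max())/2,(v.min()+v.max())/2
r=T[:3,:3]@np.array([(uu-m['cx'])/m['fx'],-(vv-m['cy'])/m['fy'],-1]); o=T[:3,3]; print('wrist',o+r*(123-o[2])/r[2])
# side / top views
im,d,P,m,T=cloud('top')
k=(P[...,2]>112)&(P[...,2]<140)&(im.max(2)<70)&(abs(P[...,0]-496)<25)&(abs(P[...,1]+93)<25)
v,u=np.where(k); print(len(u)); 
if len(u):
  uu,vv=(u.min()+u.max())/2,(v.min()+v.max())/2
  r=T[:3,:3]@np.array([(uu-m['cx'])/m['fx'],-(vv-m['cy'])/m['fy'],-1]); o=T[:3,3]; print('top',uu,vv,o+r*(123-o[2])/r[2],P[k].mean(0))
E
```

```text
474 151.36919831223628 235.24683544303798 139 164 224 246 [499.92851194 -92.17759435 129.27135329] [508.05164429 -83.3236533  134.3824166 ]
wrist [496.43414632 -93.33734272 123.        ]
0
```

{"method": "servo_tool", "body": {
  "gripper": [0.6, 0.6, 0.6, 0.6, 0.6],
  "translation": [
    [-1.3, -0.3, 0],
    [-1.3, -0.3, 0],
    [-1.3, -0.3, 0],
    [-1.3, -0.3, 0],
    [-1.3, -0.3, 0]
  ],
  "rotation": [
    [0, 0, -8.2],
    [0, 0, -8.2],
    [0, 0, -8.2],
    [0, 0, -8.2],
    [0, 0, -8.2]
  ]
}}

```text
time_s: 7.0
ee_pos: [573.4, -76.2, 239.9]
tool_rot: [-2.71, -1.584, 0.004]
ft_force: [0.1, 0.3, -0.3]
opening: 52.4
grasp_force: 0.0
```

{"method": "servo_tool", "body": {
  "gripper": [0.6, 0.6, 0.6, 0.6, 0.6],
  "translation": [
    [-1.3, -0.3, 0],
    [-1.3, -0.3, 0],
    [-1.3, -0.3, 0],
    [-1.3, -0.3, 0],
    [-1.3, -0.3, -1]
  ],
  "rotation": [
    [0, 0, -8.2],
    [0, 0, -8.2],
    [0, 0, -8.2],
    [0, 0, -8.2],
    [0, 0, -8.2]
  ]
}}

```text
time_s: 7.5
ee_pos: [509.3, -91.4, 231.1]
tool_rot: [-3.095, -0.535, 0.001]
ft_force: [1.1, -0.3, -0.7]
opening: 52.8
grasp_force: 0.0
```

{"method": "servo_tool", "body": {
  "gripper": [0.6, 0.6, 0.6, 0.6, 0.6],
  "translation": [
    [-1.3, 0, -1.5],
    [0, 0, -2],
    [0, 0, -1.8],
    [0, 0, 0],
    [0, 0, 0]
  ],
  "rotation": [
    [0, 0, -8.2],
    [0, 0, 0],
    [0, 0, 0],
    [0, 0, 0],
    [0, 0, 0]
  ]
}}

```text
time_s: 8.0
ee_pos: [496.3, -91.1, 177.9]
tool_rot: [-3.124, -0.322, 0.003]
ft_force: [-0.3, -0.3, 0.2]
opening: 52.6
grasp_force: 0.0
```

```bash
python3 - <<'E'
from h import *
s=arm.observe(); r=rot(s['tool_rot']); print(s['time_s'],s['ee_pos'],np.degrees(np.arctan2(r[1,1],r[0,1])),r[:,2],s['opening'],s['ft_force'])
im,d,P,m,T=cloud('wrist'); cv2.imwrite('pics/w3.png',im[:,:,::-1])
k=(P[...,2]>112)&(P[...,2]<140)&(im.max(2)<70)&(abs(P[...,0]-496)<30)&(abs(P[...,1]+93)<30)
v,u=np.where(k); print(len(u)); 
if len(u):
  uu,vv=(u.min()+u.max())/2,(v.min()+v.max())/2
  r=T[:3,:3]@np.array([(uu-m['cx'])/m['fx'],-(vv-m['cy'])/m['fy'],-1]); o=T[:3,3]; print(uu,vv,o+r*(123-o[2])/r[2],P[k].mean(0))
E
```

```text
8.0 [496.28051139 -91.12148491 177.87064707] -78.24812775699247 [-2.27585977e-03  8.74041485e-04 -9.99997028e-01] 52.57127142575124 [-0.33343708 -0.30459407  0.2206344 ]
706
324.5 260.5 [497.57759983 -94.88904852 123.        ] [500.0355027  -94.32715942 129.86093003]
```

View pics/w3.png

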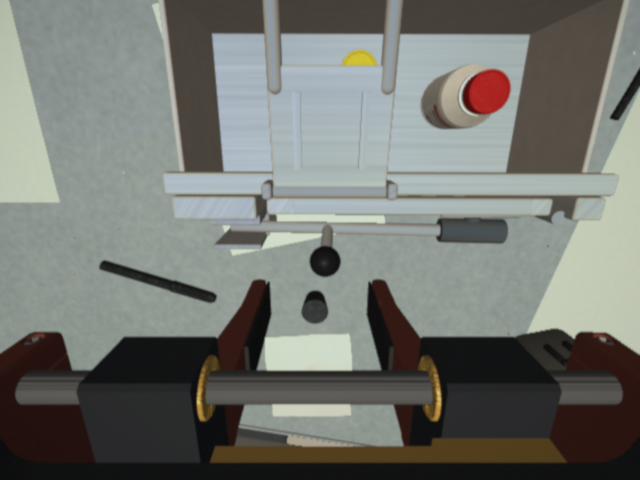

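Knob at (324,261), centred between the fingers. Descending and gripping.

{"method": "servo_tool", "body": {
  "gripper": [0.6, 0.6, 0.6, 0.6, 0.6],
  "translation": [
    [0.1, -0.3, -2],
    [0, 0, -2],
    [0, 0, -2],
    [0, 0, -1.4],
    [0, 0, 0]
  ],
  "rotation": [
    [0, 0, 0],
    [0, 0, 0],
    [0, 0, 0],
    [0, 0, 0],
    [0, 0, 0]
  ]
}}

```text
time_s: 8.55
ee_pos: [497.4, -94.2, 103.7]
tool_rot: [-3.124, -0.322, 0.003]
ft_force: [-0.8, -0.2, -0.2]
opening: 52.7
grasp_force: 0.0
```

{"method": "servo_tool", "body": {
  "gripper": [0, 0, 0, 0, 0],
  "translation": [
    [0, 0, 0],
    [0, 0, 0],
    [0, 0, 0],
    [0, 0, 0],
    [0, 0, 0]
  ],
  "rotation": [
    [0, 0, 0],
    [0, 0, 0],
    [0, 0, 0],
    [0, 0, 0],
    [0, 0, 0]
  ],
  "force": 30
}}

```text
time_s: 9.05
ee_pos: [498.5, -94.6, 105.0]
tool_rot: [3.125, 0.322, 0.002]
ft_force: [0.2, 0.7, 2.0]
opening: 20.2
grasp_force: 30.0
```

{"method": "servo_tool", "body": {
  "gripper": [0, 0, 0],
  "translation": [
    [0, 0, 0],
    [0, 0, 0],
    [0, 0, 0]
  ],
  "rotation": [
    [0, 0, 0],
    [0, 0, 0],
    [0, 0, 0]
  ]
}}

```text
time_s: 9.35
ee_pos: [498.5, -94.5, 104.9]
tool_rot: [3.125, 0.322, 0.001]
ft_force: [-0.5, 1.4, 4.8]
opening: 20.0
grasp_force: 30.0
```

{"method": "servo_tool", "body": {
  "gripper": [0, 0, 0, 0, 0],
  "translation": [
    [0.03, -0.12, 0.35],
    [0.03, -0.14, 0.36],
    [0.03, -0.15, 0.36],
    [0.03, -0.14, 0.36],
    [0, 0, 0]
  ],
  "rotation": [
    [0, 0, 0],
    [0, 0, 0],
    [0, 0, 0],
    [0, 0, 0],
    [0, 0, 0]
  ]
}}

```text
time_s: 9.85
ee_pos: [499.4, -100.1, 119.2]
tool_rot: [3.125, 0.321, 0.0]
ft_force: [0.7, 0.5, -1.8]
opening: 20.1
grasp_force: 30.0
```

{"method": "servo_tool", "body": {
  "gripper": [0, 0],
  "translation": [
    [0, 0, 0],
    [0, 0, 0]
  ],
  "rotation": [
    [0, 0, 0],
    [0, 0, 0]
  ]
}}

```text
time_s: 10.05
ee_pos: [499.3, -100.0, 118.9]
tool_rot: [3.125, 0.322, 0.0]
ft_force: [1.1, 0.9, -0.9]
opening: 20.4
grasp_force: 30.0
```

```bash
python3 - <<'E'
from h import *
s=arm.observe(); print(s['time_s'],s['ee_pos'],s['opening'],s['ft_force'])
im,d,P,m,T=cloud('side'); cv2.imwrite('pics/s1.png',cv2.resize(im[200:340,300:480,::-1],None,fx=4,fy=4,interpolation=cv2.INTER_CUBIC))
E
```

```text
10.05 [499.27500942 -99.98138678 118.90168908] 20.416538635014305 [ 1.05786042  0.86690503 -0.86956865]
```

View pics/s1.png

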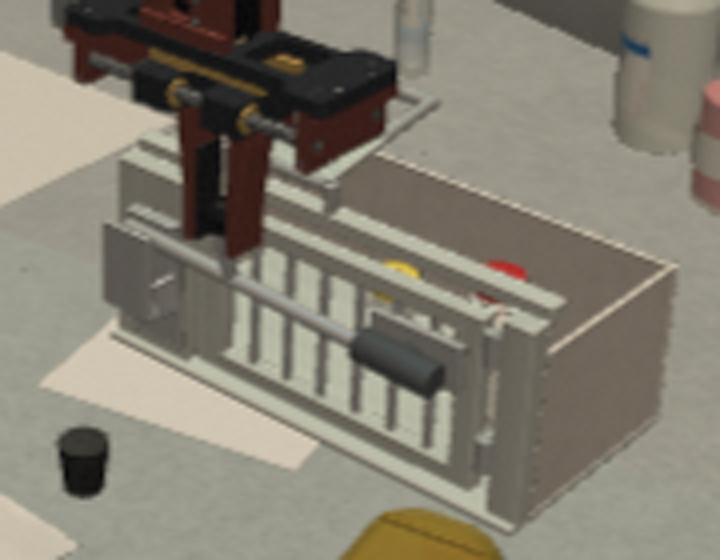

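The rod is lifted in the fingers at about (228,262), level with the top of the keeper (110–180, 225–340). Drawing the bolt.

{"method": "servo_tool", "body": {
  "gripper": [0, 0, 0, 0, 0],
  "translation": [
    [0.06, -0.29, -0.02],
    [0.06, -0.29, -0.02],
    [0.06, -0.29, -0.02],
    [0.06, -0.29, -0.02],
    [0.06, -0.29, -0.02]
  ],
  "rotation": [
    [0, 0, 0],
    [0, 0, 0],
    [0, 0, 0],
    [0, 0, 0],
    [0, 0, 0]
  ]
}}

```text
time_s: 10.6
ee_pos: [502.4, -114.8, 117.8]
tool_rot: [-3.125, -0.322, -0.0]
ft_force: [-0.9, 1.5, -1.2]
opening: 20.1
grasp_force: 30.0
```

{"method": "servo_tool", "body": {
  "gripper": [0, 0, 0, 0, 0],
  "translation": [
    [0.08, -0.39, -0.03],
    [0.08, -0.39, -0.03],
    [0.08, -0.39, -0.03],
    [0.08, -0.39, -0.03],
    [0.08, -0.39, -0.03]
  ],
  "rotation": [
    [0, 0, 0],
    [0, 0, 0],
    [0, 0, 0],
    [0, 0, 0],
    [0, 0, 0]
  ]
}}

```text
time_s: 11.1
ee_pos: [506.5, -134.3, 116.4]
tool_rot: [3.125, 0.322, 0.0]
ft_force: [-0.7, 0.8, 0.5]
opening: 20.5
grasp_force: 30.0
```

{"method": "servo_tool", "body": {
  "gripper": [0, 0, 0, 0, 0],
  "translation": [
    [0.08, -0.39, -0.03],
    [0.08, -0.39, -0.03],
    [0.08, -0.39, -0.03],
    [0.07, -0.34, -0.02],
    [0, 0, 0]
  ],
  "rotation": [
    [0, 0, 0],
    [0, 0, 0],
    [0, 0, 0],
    [0, 0, 0],
    [0, 0, 0]
  ]
}}

```text
time_s: 11.6
ee_pos: [509.8, -149.8, 115.4]
tool_rot: [3.124, 0.321, 0.001]
ft_force: [0.1, -1.6, 0.8]
opening: 20.6
grasp_force: 30.0
```

{"method": "servo_tool", "body": {
  "gripper": [0, 0],
  "translation": [
    [0, 0, 0],
    [0, 0, 0]
  ],
  "rotation": [
    [0, 0, 0],
    [0, 0, 0]
  ]
}}

```text
time_s: 11.8
ee_pos: [509.6, -149.2, 115.3]
tool_rot: [3.125, 0.322, 0.001]
ft_force: [-0.8, -0.9, 0.8]
opening: 20.2
grasp_force: 30.0
```

{"method": "servo_tool", "body": {
  "gripper": [0, 0, 0, 0],
  "translation": [
    [0.02, -0.12, -0.01],
    [0.02, -0.12, -0.01],
    [0, 0, 0],
    [0, 0, 0]
  ],
  "rotation": [
    [0, 0, 0],
    [0, 0, 0],
    [0, 0, 0],
    [0, 0, 0]
  ]
}}

```text
time_s: 12.2
ee_pos: [509.9, -151.4, 115.1]
tool_rot: [-3.125, -0.322, -0.0]
ft_force: [-0.7, -0.6, 3.2]
opening: 19.9
grasp_force: 30.0
```

{"method": "servo_tool", "body": {
  "gripper": [0, 0],
  "translation": [
    [-0.43, -0.3, 0],
    [-0.43, -0.3, 0]
  ],
  "rotation": [
    [0, 0, 2.9],
    [0, 0, 2.9]
  ]
}}

```text
time_s: 12.4
ee_pos: [501.6, -157.3, 115.1]
tool_rot: [-3.104, -0.482, -0.001]
ft_force: [2.1, 0.6, 1.8]
opening: 20.6
grasp_force: 30.0
```

Free, with a spring force of about 2 N. Continuing along the arc.

{"method": "servo_tool", "body": {
  "gripper": [0, 0, 0, 0],
  "translation": [
    [-0.39, -0.34, 0],
    [-0.39, -0.34, 0],
    [-0.36, -0.38, 0],
    [-0.36, -0.38, 0]
  ],
  "rotation": [
    [0, 0, 2.9],
    [0, 0, 2.9],
    [0, 0, 2.9],
    [0, 0, 2.9]
  ]
}}

```text
time_s: 12.8
ee_pos: [486.2, -171.6, 115.1]
tool_rot: [-3.039, -0.793, -0.001]
ft_force: [-0.5, 0.8, 2.2]
opening: 20.7
grasp_force: 30.0
```

{"method": "servo_tool", "body": {
  "gripper": [0, 0, 0, 0, 0],
  "translation": [
    [-0.32, -0.41, 0],
    [-0.32, -0.41, 0],
    [0, 0, 0],
    [0, 0, 0],
    [0, 0, 0]
  ],
  "rotation": [
    [0, 0, 2.9],
    [0, 0, 2.9],
    [0, 0, 0],
    [0, 0, 0],
    [0, 0, 0]
  ]
}}

```text
time_s: 13.3
ee_pos: [479.9, -179.7, 115.0]
tool_rot: [-2.997, -0.942, -0.0]
ft_force: [0.1, 1.8, 3.7]
opening: 20.2
grasp_force: 30.0
```

```bash
python3 - <<'E'
from h import *
s=arm.observe(); print(s['time_s'],s['ee_pos'],s['opening'],s['ft_force'])
O=np.array([545.3,-141.6]); a=np.radians(11.7); Rm=np.array([[np.cos(a),np.sin(a)],[-np.sin(a),np.cos(a)]])
k=Rm@(s['ee_pos'][:2]-O)-[0,-100]; print('knob rel hinge',k, 'gate', np.arctan2(-k[0],k[1])-np.arctan2(37,98),np.hypot(*k))
im,d,P,m,T=cloud('side'); im2=viewer.grab_frame('top')[0]
a=cv2.resize(im[200:340,290:480,::-1],None,fx=3.2,fy=3.2,interpolation=cv2.INTER_CUBIC)
cv2.imwrite('pics/s2.png',a)
E
```

```text
13.3 [ 479.86882252 -179.69915289  115.01627974] 20.15719974853592 [0.07485147 1.79351406 3.74818283]
knob rel hinge [-71.79772569  75.96105194] gate 0.39622380589059214 104.52270004761665
```

View pics/s2.png

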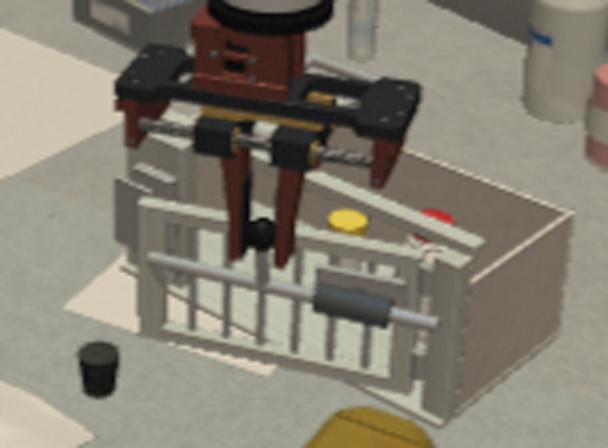

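The picture shows the gate ajar with its free edge at about (150,270), the knob gripped at (262,235) and the bolt drawn. My estimate of the gate angle is 0.40 rad. Handing in.

```bash
python3 -c "
from cell import ticket
print(ticket.close_job())"
```

```text
the job is handed in; nothing more can be done
None
```

I flipped the guard onto its back, lifted and drew the bolt, and handed the job in at 13.3 s, still gripping the knob at 30 N with the gate at about 0.40 rad (80 mm ajar); none of the loose things was touched as far as I could see, and no verdict came back.

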